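# Release the nozzle carousel and bring the yellow jar to the front

## Robot

A 6-joint arm with a two-finger parallel gripper is mounted at the origin on the work surface. World frame = base frame: x ahead of the robot, y to its left, z up, the work surface at z = 0. Lengths are in m, angles in rad, forces in N, time in s.
With the tool pointing down it reaches from about 0.275 to 0.75 m from the base axis. Payload 10.2 kg.
Tool frame: the origin (TCP) lies at the very end of the fingers, on their centre line; the grasp point (between the pads) lies behind it (grip_depth is the y of the grasp point in the tool frame, in m); y points along the fingers, z is the direction in which the jaws open and shut, and the axes are right-handed (so a half turn about y gives the same grasp; the last joint's range is limited). The gripper opens to 88 mm and grips with 3 to 60 N. Pads are 18 mm wide; open, the fingers measure 123 mm over their backs; the gripper's body (75 mm by 187 mm) begins 45 mm behind the grasp point.
Start: joints at [0.942, 0.313, 1.498, -0, 1.331, -0.223], TCP at [0.207, 0.482, 0.239] pointing down, gripper open.
Joint ranges: [-2.94, 2.94], [-0.97, 2.17], [0.19, 2.56], [-1.23, 4.37], [0.02, 3.11], [-2.88, 2.88]. Speed limits (rad/s): [2.39, 2.39, 3.01, 3.14, 3.14, 3.14].

## Interface

Orientations are given as a rotation vector (axis times angle).
In Python, from plant import * gives the robot as it stands.
- The arm moves only by the tool play_rows, never from a script. Its argument "deltas" is a list of rows, each a list of 4 numbers: the shift along the tool's x, y, z in mm, then the turn about the tool's y in rad. In form: [[x, y, z, twist], ...]. A call has 1 to 8 rows; each row shifts and turns the commanded pose from where the row before left it, along the tool's axes as they then stand; what a row does not reach is not made up. A row lasts 1/12 s, in which the tool goes at most 41.7 mm and 7.16 degrees, less where a joint would pass 70% of its speed; a pose out of reach is approached as far as the arm can. A call with a gripper value outside its range is refused whole. "fingers" is the gripper's target within -1 to 1 (fully open at 1, half-way at 0, shut at -1), set as the call begins (left out, the last holds). The fingers move at their own pace and stop on an object; the grip force is fixed at half the most. Time passes only in rows, so rows that do not move let the fingers close. It gives the time, the measured TCP pose, the force and the opening at its end, in the units of the state.
- state(): the state, without advancing time (a new reading comes with each control period).
- capture(name): name is "side" or "top"; returns a dict with "img" (420x560x3 uint8, red, green, blue), "depth" (420x560 float32, m along the optical axis (not along the pixel's ray), 0 where there is no reading), "fx", "fy", "cx", "cy" (pixels), "position" and "attitude" of the camera in the world. Camera axes: x right, y down, z forward; pixel columns grow to the right and rows downward; lengths in m; the calibration is good to about 2 mm. A picture is of the moment at which its call begins.
- sign_off(): hands the job in, once; it reports no verdict.
Trained networks look in a picture, given as the dict that the camera call returned (one of the last four; its "shot" number tells which), for a name from the list of things; names that differ only in an ending like _2 or _b are one class to them, and where a whole thing is asked for, a point or a joint stands for the part that bears it (a point fixed in the world has none). Each returns a list of dicts, best first, with "p" (0 to 1); they miss things now and then, are a little off and sometimes report something else, mostly with a low value. They report only what shows in the picture. A call takes as long as a camera call.
- trace(picture, name): "mask" (420x560 bool, what is visible of it).
- spot_point(picture, name): "location" ([x, y, z] in m, in world coordinates, good to about 4 mm: a listed point, or the origin of a listed thing).
The state is a dict: "clock": time; "q": joint angles; "joint_vel": joint speeds; "tau": joint torques, N m; "tcp_pos": TCP position; "tcp_rot": TCP orientation; "wrist_force": force on the tool from outside, world axes, zero at the start; "wrist_torque": the same for the moment, N m; "finger_gap": opening from 0.0 (shut) to 1.0 (fully open).
Only numpy, scipy, OpenCV 4.12 (cv2) and the standard library are available. Lean on these libraries where they do the work, as an engineer would, in place of code of your own. Each camera call takes 0.05 s, during which the arm holds its last target.

## Task

Push the black spring pedal beside the jar carousel all the way down to its stop, so that the red parking stop flips up, and let the pedal come up again. Then take hold of the upright steel post on the turntable and turn the carousel until the yellow-capped jar stands at the orange front arrow. Finish while still holding the post in the closed fingers, with the turntable still, and leave the things in the black tray where they lie.

Things in the scene. Friction and masses are not known exactly. Their poses are not given: they have to be found in the camera images.
- stand: grey fixed stand: a round foot (radius 112 mm) with a 100 mm wide plate running out to 310 mm along its -y that carries the red parking stop and the pedal. Origin on the turntable axis at shelf level, z up; its -x is the front, where the arrow lies. Turned up to 0.3 rad from the world axes.
- axis (a point): turntable axis at the height of the turntable's top face, 32 mm above the shelf
- front_mark (a point): orange arrow on a white tongue of the stand, 150 mm from the axis along the stand's -x, 11 mm above the shelf; the tongue is fixed and ends 177 mm from the axis
- carousel (a joint): angle of the white turntable (radius 120 mm, top 32 mm above the shelf), rad, counter-clockwise from above positive; 0 = yellow jar at the arrow. Starts at 1.25 to 2.5: turn clockwise to 0. Hard stops at -0.6 and 2.8. While the red stop is down a rim pin runs against it at about 1.0. Light friction (0.5 N at the post); stays where it is left.
- post (a point): grip point on the round upright steel post (16 mm diameter) fixed on the turntable 95 mm from the axis, exactly opposite the yellow jar: on its centre line, 113 mm above the shelf, 15 mm below its top. All jars are lower (82 mm), so fingers may close here from any direction. The smooth post may turn within the fingers, so the wrist need not turn with the table.
- yellow_jar (a point): top centre of the yellow-capped clear jar, 78 mm from the axis, cap diameter 46 mm, top 82 mm above the shelf; two jars with white caps of the same size stand 90 degrees to either side of it. The jars are fixed to the turntable.
- pedal (a joint): angle of the black spring pedal, rad: 0 up (at rest), 0.2 down at its stop. A spring brings it up when let go.
- pedal_pad (a point): where to press: on top of the black pedal (70 mm wide, 85 long, 6 thick), 65 mm from its hinge, 20 mm from its free edge, 49 mm above the shelf at rest; goes down about 13 mm to the stop. Takes about 3 N at first, about 8 N at the stop. Lies 210 mm from the axis along the stand's -y; the hinge line is at 275 mm, along the stand's x.
- park_stop (a joint): angle of the red parking stop, a small rocker between pedal and turntable, rad: 0 down (blocks the rim pin), about 0.4 when the pedal has pushed it up. Stays up by friction after the pedal is let go; above 0.24 the pin passes beneath it.
- stop_tip (a point): top of the red stop's tip at the turntable rim, 127 mm from the axis along the stand's -y, 40 mm above the shelf when down
- tray: fixed black tray 260 x 200 x 30 mm with three lanes along its x, origin under its centre, left of the carousel; holds things to leave alone
- cartridge_a: white capped cartridge lying in the tray, 48 mm diameter, 215 mm long along its x, origin at its underside; leave alone
- cartridge_b: grey capped cartridge lying in the tray, same size; leave alone
- punch: steel cartridge punch lying in the tray, about 115 mm long, 14 mm high; leave alone
- nozzle_cap: small loose yellow nozzle cap standing in the tray, 28 mm diameter, 30 mm high, origin at its underside; leave alone (it is not the yellow jar)
- parts_bin: clear parts bin fixed on the shelf to the right, 120 x 100 mm, 110 mm high, origin under its centre; its tilting front leans out to 75 mm along its -x; not part of the job

How it is judged:
By the outcome, as a careful person would: the job done as asked, in the order asked, and still so for the second after the job is handed in, while the arm keeps its last pose, push and grip.
It also fails if it takes over 58 s, if anything falls off the work surface, if the arm or the gripper's body presses on something with over 40 N, if the wrist force passes 120 N, or if a joint passes its speed limit or range.

## Working session

There is one attempt and no reset: what is moved stays moved. The work goes in short steps, Python scripts to look and compute and a tool call to move; the robot and the scene stay as the last step left them, time stands still between calls to the robot, and variables do not carry over. Pictures are saved under pics/ and viewed, and the job is handed in when it is done.

Besides the shell and the picture viewer there is one more tool, called after "Call:" by a JSON object that holds its "api" and its "payload", one argument or row to a line. play_rows: Moves the arm, as the interface text tells. Its arguments: {"type":"object","properties":{"deltas":{"type":"array"},"fingers":{"type":"number"}},"required":["deltas"]}

```bash
ls; mkdir -p pics; cat > h.py <<'E'
from plant import *
import numpy as np, cv2
from scipy.spatial.transform import Rotation as R
def save(c,n): cv2.imwrite('pics/'+n, cv2.cvtColor(c['img'],cv2.COLOR_RGB2BGR))
E
python3 - <<'E'
from h import *
s=state(); print(s)
for n in ['top','side']:
    c=capture(n); save(c,n+'0.png'); print(n,c['position'],c['attitude'],c['fx'],c['cx'],c['cy'])
    for t in ['axis','front_mark','post','yellow_jar','pedal_pad','stop_tip','stand','tray','parts_bin']:
        r=spot_point(c,t); print(t,[(np.round(x['location'],4).tolist(),round(x['p'],2)) for x in r[:2]])
E
```

```text
pics
{'clock': 0.0, 'q': array([ 9.41587815e-01,  3.13459727e-01,  1.49841589e+00,  1.41334241e-05,
        1.33101315e+00, -2.23436125e-01]), 'joint_vel': array([-9.43958331e-04,  4.58931453e-04, -2.95088118e-05,  4.36077018e-04,
       -1.17806616e-03, -7.20944569e-04]), 'tau': array([ 4.32160368e-04, -4.02212369e+01, -2.52276510e+01,  6.93765306e-02,
        3.52018664e-02, -1.01149872e-04]), 'tcp_pos': array([0.20711195, 0.48215744, 0.23816407]), 'tcp_rot': array([-1.54843685,  0.31878429, -0.31791774]), 'wrist_force': array([-0.63707032, -0.69045874,  0.20067826]), 'wrist_torque': array([-0.04281652,  0.01517799, -0.01043998]), 'finger_gap': 0.9984205585229935}
top [ 0.30543806 -0.01333919  1.53342476] [-2.1200483   2.16650221 -0.13753196] 406.3839441480108 282.3859181386923 210.46379987624238
axis [([0.5378, 0.0195, 0.0319], 0.85)]
front_mark [([0.3902, 0.0439, 0.0064], 0.8), ([0.4196, 0.3572, -0.0002], 0.45)]
post [([0.5681, 0.1094, 0.1134], 0.94)]
yellow_jar [([0.5121, -0.0499, 0.0835], 0.73)]
pedal_pad [([0.5059, -0.1898, 0.0473], 0.66)]
stop_tip [([0.5161, -0.1062, 0.0352], 0.53)]
stand [([0.5364, 0.0225, 0.0009], 0.78)]
tray [([0.4565, 0.4295, -0.0001], 0.68)]
parts_bin [([0.5207, -0.5136, -0.0009], 0.58)]
side [0.46194918 0.99486463 1.16443217] [-0.11323614  2.89928182 -1.15085546] 530.3764789244703 268.2885790708063 208.80234342239478
axis [([0.5366, 0.0199, 0.03], 0.68)]
front_mark [([0.4203, 0.3662, 0.0039], 0.74), ([0.3871, 0.0407, 0.0116], 0.7)]
post [([0.5668, 0.1094, 0.1123], 0.87)]
yellow_jar [([0.5108, -0.0499, 0.0856], 0.72)]
pedal_pad [([0.5024, -0.1885, 0.0459], 0.92)]
stop_tip [([0.516, -0.1063, 0.0409], 0.41)]
stand [([0.5319, 0.021, -0.0008], 0.66), ([0.4206, 0.3656, 0.0062], 0.47)]
tray [([0.4566, 0.4302, 0.0013], 0.79)]
parts_bin []
```

View pics/top0.png

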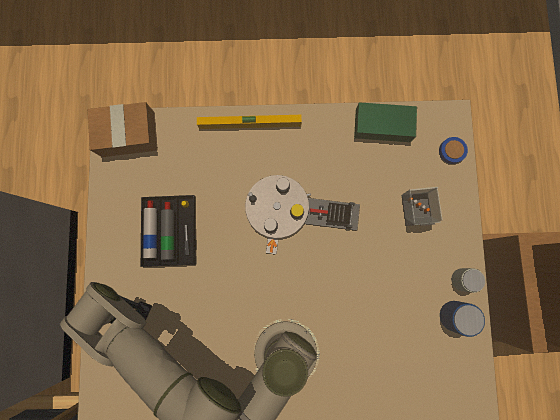

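View pics/side0.png

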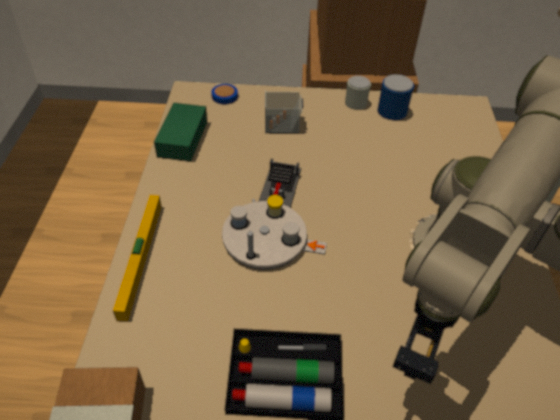

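```bash
python3 - <<'E'
from h import *
s=state()
print(R.from_rotvec(s['tcp_rot']).as_matrix().round(3))
a=np.array([0.5367,0.0205]);
for n,p in dict(fm=[.3885,.0423],post=[.5675,.1094],yj=[.5115,-.05],pad=[.504,-.189],tip=[.516,-.106]).items():
    d=np.array(p)-a; print(n,np.hypot(*d),np.arctan2(d[1],d[0]))
E
```

```text
[[ 0.919 -0.     0.395]
 [-0.395 -0.     0.919]
 [-0.    -1.    -0.   ]]
fm 0.14979479296691184 2.9955415443303033
post 0.09408427073639887 1.237281609248495
yj 0.07486848469149086 -1.914089808988048
pad 0.2120366477758031 -1.7256328939841314
tip 0.12818244809645352 -1.7329951602582785
```

The top view shows the post at pixel (252,199), the yellow jar at (297,211), the pedal at (342,215) and the arrow at (271,246). The side view agrees. From these the stand yaw is about -0.154 rad and the carousel angle about 1.39 rad.

```bash
cat >> h.py <<'E'
def plan(target, zang, n, cmd=None):
    """rows (tool frame) from current pose to target TCP xyz and jaw angle zang (tool down)"""
    s=state(); p=np.array(s['tcp_pos']); M=R.from_rotvec(s['tcp_rot']).as_matrix()
    a=np.arctan2(M[1,2],M[0,2]); tw=(a-zang+np.pi)%(2*np.pi)-np.pi
    d=(np.array(target)-p)/n
    print('from',p.round(4),'zang',a.round(3),'tw',tw.round(3))
    for i in range(n):
        Mi=M@R.from_rotvec([0,tw/n*i,0]).as_matrix()
        r=Mi.T@d*1000
        print([round(float(v),1) for v in r]+[round(float(tw/n),4)])
E
python3 - <<'E'
import plant; print([x for x in dir(plant) if x[0]!='_']); print(getattr(plant,'grip_depth',None))
from h import *
plan([.5045,-.187,.12],-.154,24)
E
```

```text
['Unreachable', 'capture', 'grip_depth', 'sign_off', 'spot_point', 'state', 'trace']
-0.0187
from [0.2072 0.4824 0.2387] zang 1.165 tw 1.319
[22.4, 4.9, -20.7, 0.055]
[23.5, 4.9, -19.5, 0.055]
[24.5, 4.9, -18.2, 0.055]
[25.5, 4.9, -16.8, 0.055]
[26.4, 4.9, -15.4, 0.055]
[27.2, 4.9, -13.9, 0.055]
[27.9, 4.9, -12.4, 0.055]
[28.5, 4.9, -10.8, 0.055]
[29.1, 4.9, -9.2, 0.055]
[29.5, 4.9, -7.6, 0.055]
[29.9, 4.9, -6.0, 0.055]
[30.2, 4.9, -4.3, 0.055]
[30.4, 4.9, -2.7, 0.055]
[30.5, 4.9, -1.0, 0.055]
[30.5, 4.9, 0.7, 0.055]
[30.4, 4.9, 2.4, 0.055]
[30.3, 4.9, 4.0, 0.055]
[30.0, 4.9, 5.7, 0.055]
[29.6, 4.9, 7.3, 0.055]
[29.2, 4.9, 8.9, 0.055]
[28.6, 4.9, 10.5, 0.055]
[28.0, 4.9, 12.1, 0.055]
[27.3, 4.9, 13.6, 0.055]
[26.5, 4.9, 15.1, 0.055]
```

Call:
{"api": "play_rows", "payload": {
  "deltas": [
    [22.4,0,-20.7,0.055],
    [23.5,0,-19.5,0.055],
    [24.5,0,-18.2,0.055],
    [25.5,0,-16.8,0.055],
    [26.4,0,-15.4,0.055],
    [27.2,0,-13.9,0.055],
    [27.9,0,-12.4,0.055],
    [28.5,0,-10.8,0.055]
  ],
  "fingers": -1
}}

```text
clock: 1.67
tcp_pos: [0.3065, 0.2578, 0.2389]
tcp_rot: [-1.467, 0.662, -0.663]
wrist_force: [-0.0, 0.2, 0.1]
finger_gap: 0.418
```

Call:
{"api": "play_rows", "payload": {
  "deltas": [
    [29.1,2,-9.2,0.055],
    [29.5,2,-7.6,0.055],
    [29.9,2,-6,0.055],
    [30.2,2,-4.3,0.055],
    [30.4,2,-2.7,0.055],
    [30.5,2,-1,0.055],
    [30.5,2,0.7,0.055],
    [30.4,2,2.4,0.055]
  ]
}}

```text
clock: 2.33
tcp_pos: [0.4056, 0.0345, 0.2228]
tcp_rot: [-1.329, 0.999, -0.999]
wrist_force: [0.6, 1.3, -0.2]
finger_gap: 0.003
```

Call:
{"api": "play_rows", "payload": {
  "deltas": [
    [30.3,12,4,0.055],
    [30,12,5.7,0.055],
    [29.6,12,7.3,0.055],
    [29.2,12,8.9,0.055],
    [28.6,12,10.5,0.055],
    [28,12,12.1,0.055],
    [27.3,12,13.6,0.055],
    [26.5,12,15.1,0.055]
  ]
}}

```text
clock: 3.0
tcp_pos: [0.5046, -0.1886, 0.1261]
tcp_rot: [-1.13, 1.325, -1.325]
wrist_force: [-0.6, -0.0, 0.3]
finger_gap: 0.004
```

```bash
python3 - <<'E'
from h import *
s=state(); print(s['clock'],s['q'].round(3),s['wrist_force'],s['finger_gap'])
plan([.5045,-.187,.06],-.154,2)
c=capture('side'); save(c,'side1.png')
c=capture('top'); save(c,'top1.png')
E
```

```text
3.0 [-0.575  0.456  1.604  0.     1.081 -0.417] [-0.55904795 -0.03296973  0.31668479] 0.004202587542437695
from [ 0.5046 -0.1886  0.1261] zang -0.158 tw -0.004
[-0.8, 33.0, -0.2, -0.002]
[-0.8, 33.0, -0.2, -0.002]
```

View side1.

View pics/side1.png

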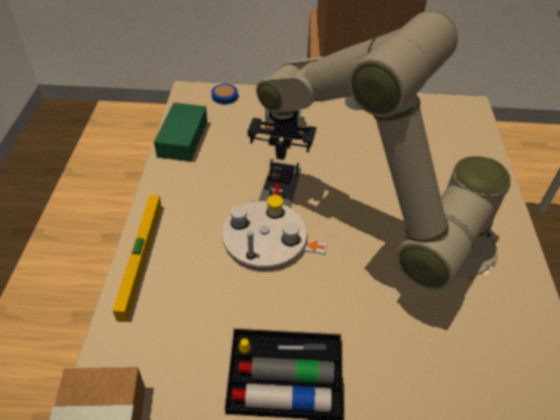

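Call:
{"api": "play_rows", "payload": {
  "deltas": [
    [-1,22,0,0],
    [0,22,0,0],
    [0,20,0,0],
    [0,0,0,0],
    [0,0,0,0]
  ]
}}

```text
clock: 3.52
tcp_pos: [0.5041, -0.1856, 0.0629]
tcp_rot: [-1.132, 1.323, -1.321]
wrist_force: [-0.3, -0.4, 0.4]
finger_gap: 0.002
```

The closed fingers are at pixel (281,150), above the pedal at (283,172), and clear of the jars. Next I press.

Call:
{"api": "play_rows", "payload": {
  "deltas": [
    [0,6,0,0],
    [0,6,0,0],
    [0,5,0,0],
    [0,4,0,0],
    [0,3,0,0],
    [0,0,0,0]
  ]
}}

```text
clock: 4.02
tcp_pos: [0.5048, -0.1866, 0.0392]
tcp_rot: [-1.132, 1.321, -1.324]
wrist_force: [0.2, -0.4, 6.8]
finger_gap: 0.005
```

Call:
{"api": "play_rows", "payload": {
  "deltas": [
    [0,2,0,0],
    [0,2,0,0],
    [0,0,0,0]
  ]
}}

```text
clock: 4.27
tcp_pos: [0.505, -0.1869, 0.0369]
tcp_rot: [-1.132, 1.32, -1.325]
wrist_force: [-6.8, 1.6, 22.5]
finger_gap: 0.007
```

The force rose from 6.8 to 22.5 N over 2 mm, so the pedal is on its stop. I'll let it up and look.

Call:
{"api": "play_rows", "payload": {
  "deltas": [
    [0,-4,0,0],
    [0,-6,0,0],
    [0,-10,0,0],
    [0,-20,0,0],
    [0,-30,0,0],
    [0,-30,0,0],
    [0,-30,0,0],
    [0,0,0,0]
  ],
  "fingers": 1
}}

```text
clock: 4.93
tcp_pos: [0.5061, -0.1871, 0.1705]
tcp_rot: [-1.129, 1.314, -1.33]
wrist_force: [0.6, -0.2, 1.0]
finger_gap: 0.582
```

```bash
python3 - <<'E'
from h import *
s=state(); print(s['clock'],s['wrist_force'],s['finger_gap'])
c=capture('side'); save(c,'side2.png')
i=cv2.cvtColor(c['img'],cv2.COLOR_RGB2BGR)[140:270,210:340]; cv2.imwrite('pics/side2z.png',cv2.resize(i,None,fx=4.5,fy=4.5,interpolation=cv2.INTER_CUBIC))
i=cv2.cvtColor(cv2.imread('pics/side0.png'),cv2.COLOR_BGR2RGB)[140:270,210:340]; cv2.imwrite('pics/side0z.png',cv2.resize(i[:,:,::-1],None,fx=4.5,fy=4.5,interpolation=cv2.INTER_CUBIC))
for t in ['axis','front_mark','post','yellow_jar','pedal_pad','stop_tip']:
        r=spot_point(c,t); print(t,[(np.round(x['location'],4).tolist(),round(x['p'],2)) for x in r[:2]])
plan([.568,.1095,.17],-.334,14)
E
```

```text
4.9333 [ 0.6078703  -0.2177831   0.97244207] 0.5820012589808905
axis [([0.535, 0.0239, 0.031], 0.95)]
front_mark [([0.3891, 0.0393, 0.0116], 0.78)]
post [([0.5686, 0.111, 0.1128], 0.84)]
yellow_jar [([0.5091, -0.0514, 0.0843], 0.65), ([0.5183, -0.5093, 0.0018], 0.62)]
pedal_pad [([0.5059, -0.187, 0.0462], 0.92)]
stop_tip [([0.515, -0.1093, 0.0579], 0.64)]
from [ 0.5039 -0.1858  0.1636] zang -0.155 tw 0.179
[-21.6, -0.4, 1.3, 0.0128]
[-21.6, -0.4, 1.0, 0.0128]
[-21.6, -0.4, 0.7, 0.0128]
[-21.6, -0.4, 0.4, 0.0128]
[-21.6, -0.4, 0.2, 0.0128]
[-21.6, -0.4, -0.1, 0.0128]
[-21.6, -0.4, -0.4, 0.0128]
[-21.6, -0.4, -0.7, 0.0128]
[-21.6, -0.4, -0.9, 0.0128]
[-21.6, -0.4, -1.2, 0.0128]
[-21.5, -0.4, -1.5, 0.0128]
[-21.5, -0.4, -1.8, 0.0128]
[-21.5, -0.4, -2.0, 0.0128]
[-21.5, -0.4, -2.3, 0.0128]
```

View pics/side2z.png

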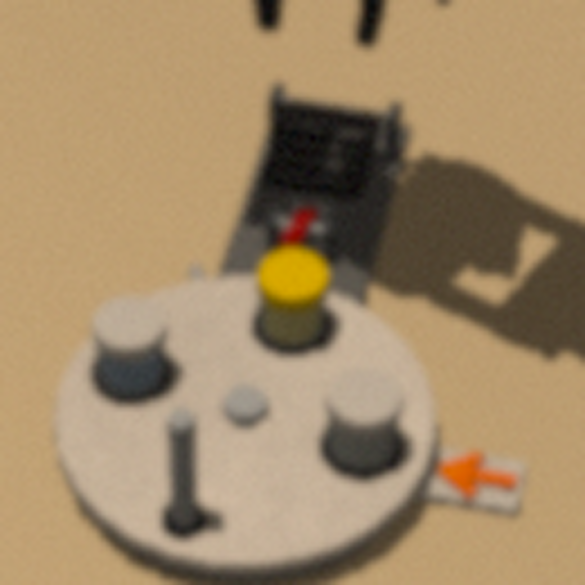

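View pics/side0z.png

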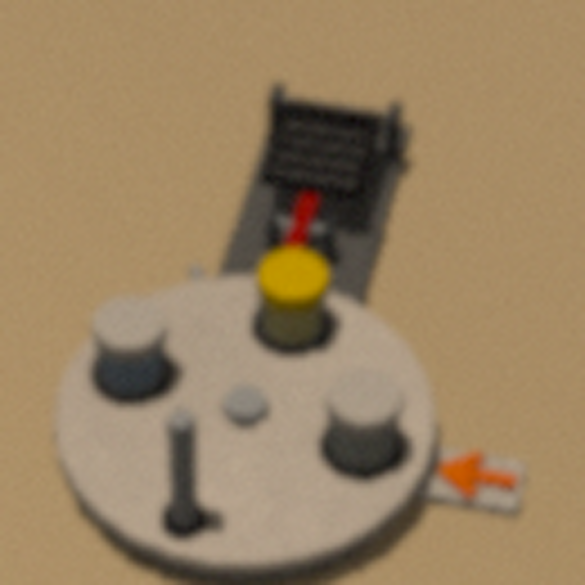

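In the zoomed view the red stop at (300,225) now tilts up; its tip went from z 0.040 to 0.058. The pedal at (325,145) is back in its rest position. Next is the post.

Call:
{"api": "play_rows", "payload": {
  "deltas": [
    [-21.5,0,1.5,0.013],
    [-21.5,0,1,0.013],
    [-21.5,0,0.5,0.013],
    [-21.5,0,0.5,0.013],
    [-21.5,0,0,0.013],
    [-21.5,0,0,0.013],
    [-21.5,0,-0.5,0.013],
    [-21.5,0,-0.5,0.013]
  ],
  "fingers": 1
}}

```text
clock: 5.95
tcp_pos: [0.5409, -0.0168, 0.164]
tcp_rot: [-1.076, 1.399, -1.397]
wrist_force: [0.1, 0.2, -0.0]
finger_gap: 0.999
```

Call:
{"api": "play_rows", "payload": {
  "deltas": [
    [-21.5,0,-1,0.013],
    [-21.5,0,-1,0.013],
    [-21.5,0,-1.5,0.013],
    [-21.5,0,-2,0.013],
    [-21.5,0,-2,0.013],
    [-21.5,0,-2,0.013],
    [0,0,0,0],
    [0,0,0,0]
  ]
}}

```text
clock: 6.62
tcp_pos: [0.5687, 0.1088, 0.1639]
tcp_rot: [-1.033, 1.453, -1.451]
wrist_force: [-0.2, -0.7, -0.2]
finger_gap: 1.0
```

```bash
python3 - <<'E'
from h import *
s=state(); print(s['clock'],s['finger_gap'],s['q'].round(2))
c=capture('side'); save(c,'side3.png')
for t in ['post','axis','stop_tip','front_mark']:
        r=spot_point(c,t); print(t,[(np.round(x['location'],4).tolist(),round(x['p'],2)) for x in r[:2]])
plan([.568,.110,.094],-.334,5)
E
```

```text
6.6167 0.999852873630027 [-0.01  0.5   1.43 -0.    1.21  0.32]
post []
axis [([0.5375, 0.0195, 0.0296], 0.7)]
stop_tip [([0.5136, -0.1109, 0.0571], 0.43)]
front_mark [([0.3913, 0.0404, 0.0117], 0.93)]
from [0.5689 0.1074 0.1646] zang -0.338 tw -0.004
[-0.4, 14.1, -0.3, -0.0008]
[-0.4, 14.1, -0.3, -0.0008]
[-0.4, 14.1, -0.3, -0.0008]
[-0.4, 14.1, -0.3, -0.0008]
[-0.4, 14.1, -0.3, -0.0008]
```

View pics/side3.png

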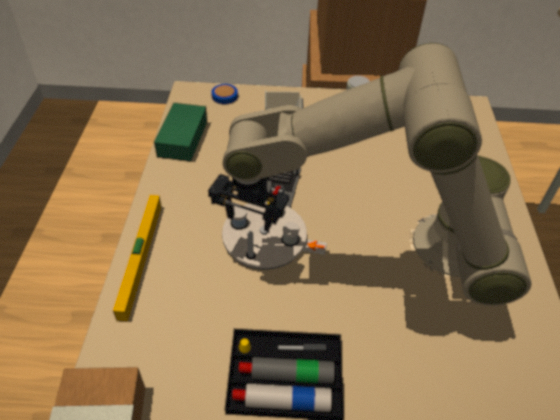

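The open fingers at (230,210) and (280,207) straddle the post at (250,245). I'll go down and close.

Call:
{"api": "play_rows", "payload": {
  "deltas": [
    [-0.5,14,0,0],
    [-0.5,14,0,0],
    [-0.5,14,0,0],
    [-0.5,14,-0.5,0],
    [0,14,-0.5,0],
    [0,0,0,0]
  ]
}}

```text
clock: 7.37
tcp_pos: [0.5674, 0.1099, 0.0923]
tcp_rot: [-1.034, 1.457, -1.452]
wrist_force: [0.2, 0.1, 0.0]
finger_gap: 1.001
```

Call:
{"api": "play_rows", "payload": {
  "deltas": [
    [0,0,0,0],
    [0,0,0,0],
    [0,0,0,0],
    [0,0,0,0],
    [0,0,0,0],
    [0,0,0,0],
    [0,0,0,0],
    [0,0,0,0]
  ],
  "fingers": -1
}}

```text
clock: 8.03
tcp_pos: [0.5687, 0.1106, 0.0948]
tcp_rot: [-1.03, 1.453, -1.453]
wrist_force: [0.3, 0.6, -0.3]
finger_gap: 0.416
```

Call:
{"api": "play_rows", "payload": {
  "deltas": [
    [0,0,0,0],
    [0,0,0,0],
    [0,0,0,0],
    [0,0,0,0]
  ]
}}

```text
clock: 8.37
tcp_pos: [0.5687, 0.1106, 0.0947]
tcp_rot: [-1.031, 1.453, -1.453]
wrist_force: [-0.7, 0.7, -0.6]
finger_gap: 0.174
```

```bash
python3 - <<'E'
from h import *
s=state(); print(s['clock'],s['finger_gap']*88,s['tcp_pos'],s['wrist_force'])
plan(s['tcp_pos'],-.334,1)
c=capture('side'); save(c,'side4.png')
for t in ['post','axis','stop_tip','front_mark','yellow_jar']:
        r=spot_point(c,t); print(t,[(np.round(x['location'],4).tolist(),round(x['p'],2)) for x in r[:2]])
c=capture('top'); save(c,'top4.png')
for t in ['post','axis','stop_tip','front_mark','yellow_jar']:
        r=spot_point(c,t); print(t,[(np.round(x['location'],4).tolist(),round(x['p'],2)) for x in r[:2]])
E
```

```text
8.3667 15.318923616466423 [0.56867156 0.11059807 0.09468139] [-0.67402805  0.71499577 -0.64797669]
from [0.5687 0.1106 0.0947] zang -0.337 tw -0.003
[0.0, 0.0, 0.0, -0.003]
post [([0.5712, 0.1127, 0.1127], 0.58)]
axis [([0.5377, 0.0233, 0.0287], 0.97)]
stop_tip [([0.4573, 0.4341, -0.0009], 0.69)]
front_mark [([0.3887, 0.0398, 0.0124], 0.89), ([0.5082, -0.0499, 0.0835], 0.65)]
yellow_jar [([0.5149, -0.0508, 0.0831], 0.64)]
post [([0.5702, 0.1092, 0.1148], 0.67)]
axis [([0.5362, 0.0176, 0.0321], 0.85)]
stop_tip [([0.5161, -0.1129, 0.0535], 0.54), ([0.4561, 0.4292, 0.0028], 0.33)]
front_mark [([0.3889, 0.0431, 0.0077], 0.94)]
yellow_jar [([0.5152, -0.0504, 0.0817], 0.73)]
```

The opening is 15.3 mm, so the 16 mm post is held. I need about 1.38 rad clockwise, which is 24 rows of 0.0575 rad.

Call:
{"api": "play_rows", "payload": {
  "deltas": [
    [0.16,0,5.46,0.0575],
    [0.16,0,5.46,0.0575],
    [0.16,0,5.46,0.0575],
    [0.16,0,5.46,0.0575],
    [0.16,0,5.46,0.0575],
    [0.16,0,5.46,0.0575],
    [0.16,0,5.46,0.0575],
    [0.16,0,5.46,0.0575]
  ]
}}

```text
clock: 9.63
tcp_pos: [0.6055, 0.0871, 0.0947]
tcp_rot: [-0.718, 1.769, -1.77]
wrist_force: [-0.4, 0.7, -0.9]
finger_gap: 0.169
```

```bash
python3 - <<'E'
from h import *
s=state(); d=s['tcp_pos'][:2]-[.5368,.0206]; print(s['clock'],s['finger_gap']*88,s['tcp_pos'],s['wrist_force'],s['q'].round(2),np.hypot(*d),np.arctan2(d[1],d[0]))
c=capture('top'); save(c,'top5.png')
for t in ['post','axis','yellow_jar']:
        r=spot_point(c,t); print(t,[(np.round(x['location'],4).tolist(),round(x['p'],2)) for x in r[:2]])
E
```

```text
9.6333 14.860284563069447 [0.60547643 0.08708425 0.09468585] [-0.4331729   0.69973696 -0.86231017] [-0.05  0.64  1.39 -0.    1.11  0.75] 0.09558560374420304 0.7691804531506674
post [([0.4561, 0.4295, 0.0011], 0.37)]
axis [([0.5368, 0.0198, 0.0321], 0.68)]
yellow_jar [([0.4812, -0.0311, 0.082], 0.63), ([0.5168, -0.1117, 0.0516], 0.23)]
```

Forces are below 1 N, and at about 0.92 rad the rim pin is already past the blocking angle of 1.0.

Call:
{"api": "play_rows", "payload": {
  "deltas": [
    [0.16,0,5.46,0.0575],
    [0.16,0,5.46,0.0575],
    [0.16,0,5.46,0.0575],
    [0.16,0,5.46,0.0575],
    [0.16,0,5.46,0.0575],
    [0.16,0,5.46,0.0575],
    [0.16,0,5.46,0.0575],
    [0.16,0,5.46,0.0575]
  ]
}}

```text
clock: 10.5
tcp_pos: [0.6278, 0.0504, 0.0947]
tcp_rot: [-0.323, 2.052, -2.052]
wrist_force: [1.1, 0.8, -1.5]
finger_gap: 0.175
```

Call:
{"api": "play_rows", "payload": {
  "deltas": [
    [0.16,0,5.46,0.0575],
    [0.16,0,5.46,0.0575],
    [0.16,0,5.46,0.0575],
    [0.16,0,5.46,0.0575],
    [0.16,0,5.46,0.0575],
    [0.16,0,5.46,0.0575],
    [0.16,0,5.46,0.0575],
    [0,0,0,0]
  ]
}}

```text
clock: 11.17
tcp_pos: [0.6322, 0.0117, 0.0947]
tcp_rot: [-0.099, -2.176, 2.177]
wrist_force: [4.3, -1.5, -4.3]
finger_gap: 0.171
```

```bash
python3 - <<'E'
from h import *
s=state(); d=s['tcp_pos'][:2]-[.5368,.0206]; print(s['clock'],s['finger_gap']*88,s['tcp_pos'],s['wrist_force'],s['q'].round(2),np.hypot(*d),np.arctan2(d[1],d[0]))
for n in ['top','side','top','side']:
    c=capture(n); save(c,n+'6.png')
    for t in ['axis','yellow_jar','front_mark','stop_tip','pedal_pad']:
        r=spot_point(c,t); print(n,t,[(np.round(x['location'],4).tolist(),round(x['p'],2)) for x in r[:2]])
    if n=='top':
      cv2.imwrite('pics/top6z.png',cv2.resize(cv2.cvtColor(c['img'],cv2.COLOR_RGB2BGR)[160:280,220:370],None,fx=5,fy=5,interpolation=cv2.INTER_CUBIC))
E
```

```text
11.1667 15.08797637888927 [0.63224652 0.01172168 0.09472126] [ 4.29070681 -1.4535     -4.33247372] [-0.17  0.68  1.32 -0.    1.14  1.49] 0.09585855582944078 -0.09275189550794495
top axis [([0.5366, 0.0187, 0.0314], 0.88)]
top yellow_jar [([0.5183, -0.5123, -0.003], 0.75), ([0.4636, 0.0297, 0.0822], 0.58)]
top front_mark [([0.3876, 0.042, 0.009], 0.61)]
top stop_tip [([0.503, -0.1916, 0.05], 0.59), ([0.5381, 0.0212, 0.0315], 0.42)]
top pedal_pad [([0.5059, -0.1902, 0.0491], 0.62)]
side axis [([0.5383, 0.022, 0.0331], 0.65)]
side yellow_jar [([0.4566, 0.0288, 0.0817], 0.84)]
side front_mark [([0.3884, 0.0386, 0.011], 0.89)]
side stop_tip [([0.4561, 0.43, 0.0002], 0.6), ([0.5139, -0.1102, 0.0568], 0.44)]
side pedal_pad [([0.5029, -0.1897, 0.0462], 0.91), ([0.5178, -0.1085, 0.0555], 0.61)]
top axis [([0.5391, 0.0186, 0.0336], 0.97)]
top yellow_jar [([0.4602, 0.0289, 0.0838], 0.55)]
top front_mark [([0.3879, 0.0429, 0.0085], 0.58)]
top stop_tip [([0.5175, -0.1118, 0.0514], 0.39)]
top pedal_pad [([0.5052, -0.1909, 0.0491], 0.67)]
side axis [([0.6321, 0.0131, 0.1134], 0.6), ([0.536, 0.0213, 0.0299], 0.59)]
side yellow_jar [([0.4594, 0.0264, 0.0824], 0.87)]
side front_mark [([0.42, 0.3653, 0.0032], 0.66), ([0.3872, 0.0391, 0.0135], 0.62)]
side stop_tip [([0.5179, -0.108, 0.0581], 0.42)]
side pedal_pad [([0.5025, -0.1875, 0.0482], 0.6), ([0.5404, 0.0211, 0.0299], 0.57)]
```

View pics/top6z.png

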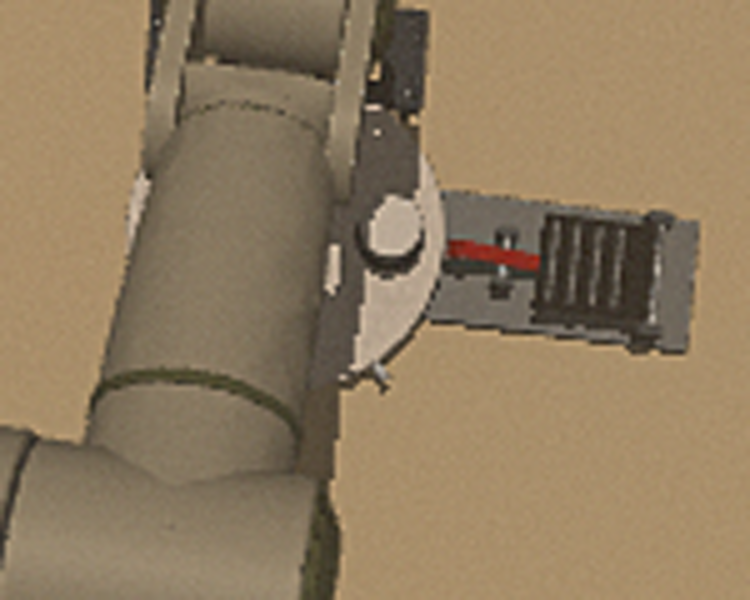

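View pics/side6.png

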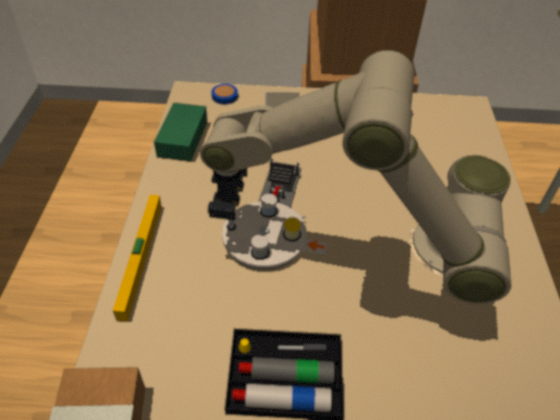

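The yellow jar at (292,229) in the side view is nearly at the arrow at (316,245). The parking stop shows as raised, and the gripper is on the post. I'll measure the remaining angle from colours and depth.

```bash
cat > m.py <<'E'
from h import *
def world(c,m):
    v,u=np.nonzero(m&(c['depth']>0)); d=c['depth'][v,u]
    P=np.c_[(u-c['cx'])/c['fx']*d,(v-c['cy'])/c['fy']*d,d]
    return P@R.from_rotvec(c['attitude']).as_matrix().T+c['position'],v,u
def go(n):
    c=capture(n); hsv=cv2.cvtColor(c['img'],cv2.COLOR_RGB2HSV)
    W,v,u=world(c,np.ones(c['depth'].shape,bool)); h,s,b=hsv[v,u].T.astype(int)
    r=np.hypot(W[:,0]-.5368,W[:,1]-.0206)
    out={}
    ye=(h>20)&(h<34)&(s>120)&(r<.13)&(W[:,2]>.07)
    if ye.sum()>10:
        q=W[ye]; t=q[q[:,2]>np.median(q[:,2])-.006]; cen,rad=cv2.minEnclosingCircle((t[:,:2]*1000).astype(np.float32)); print(n,'cap',len(t),t.mean(0).round(4),'mec',np.round(cen,1),round(rad,1))
    o=(h<18)&(s>170)&(b>150)&(np.abs(W[:,0]-.389)<.04)&(np.abs(W[:,1]-.041)<.04)&(W[:,2]<.03)
    if o.sum()>5:
        q=W[o]; print(n,'arrow',o.sum(),q.mean(0).round(4)); x,y=q[:,0]*1000,q[:,1]*1000; l=cv2.fitLine(np.c_[x,y].astype(np.float32),cv2.DIST_L2,0,.01,.01).ravel(); print('  line dir',np.arctan2(l[1],l[0]).round(3))
    # pedal plate: dark pixels
    p=(s<90)&(b<160)&(W[:,1]<-.11)&(W[:,1]>-.32)&(np.abs(W[:,0]-.50)<.09)&(W[:,2]>.006)&(W[:,2]<.07)
    if p.sum()>50:
        q=W[p]; (ce,sz,a)=cv2.minAreaRect((q[:,:2]*1000).astype(np.float32)); print(n,'plate',len(q),np.round(ce,1),np.round(sz,1),a)
    return c
E
python3 - <<'E'
from m import *
for n in ['top','side']: go(n)
E
```

```text
top plate 1009 [ 502.6 -193. ] [180.6 101.1] 81.4526596069336
side cap 262 [0.5346 0.049  0.1946] mec [546.5  53.4] 110.0
side plate 1106 [ 504.9 -201.8] [175.9 101.2] 81.8405990600586
```

```bash
sed -i "s/(W\[:,2\]>.07)/(W[:,2]>.07)\&(W[:,2]<.092)\&(W[:,0]<.52)/; s/(h<18)&(s>170)&(b>150)/(h<16)\&(s>130)\&(b>80)/" m.py
python3 - <<'E'
from m import *
c=go('side')
cv2.imwrite('pics/side7z.png',cv2.resize(cv2.cvtColor(c['img'],cv2.COLOR_RGB2BGR)[190:280,210:340],None,fx=6,fy=6,interpolation=cv2.INTER_CUBIC))
print(c['img'][245,310:325].tolist())
E
```

```text
side cap 158 [0.4598 0.0292 0.0835] mec [459.1  26.7] 22.7
side arrow 95 [0.3932 0.0406 0.0122]
  line dir -0.168
side plate 1104 [ 503.9 -204.5] [183.6 100.7] 81.8800277709961
[[100, 46, 9], [100, 45, 5], [99, 43, 7], [100, 41, 3], [96, 43, 3], [99, 45, 8], [97, 43, 5], [96, 46, 18], [96, 50, 21], [96, 51, 28], [93, 49, 27], [95, 58, 35], [91, 57, 37], [91, 59, 42], [89, 65, 52]]
```

View pics/side7z.png

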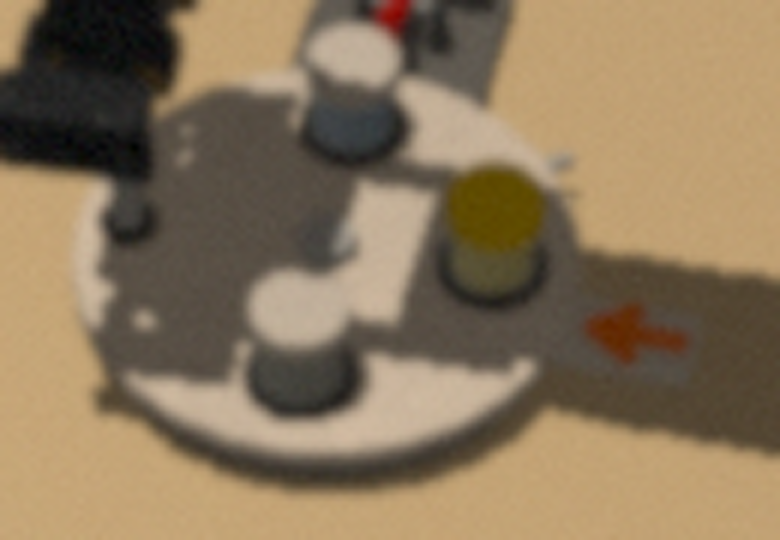

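The stand yaw comes out at about -0.146 (plate -0.147, arrow -0.138). The jar direction is about -0.095 relative to the same reference, so about 0.05 rad remains.

Call:
{"api": "play_rows", "payload": {
  "deltas": [
    [0,0,2.4,0.025],
    [0,0,2.4,0.025],
    [0,0,0,0],
    [0,0,0,0],
    [0,0,0,0],
    [0,0,0,0]
  ]
}}

```text
clock: 13.02
tcp_pos: [0.6318, 0.0079, 0.0947]
tcp_rot: [-0.147, -2.152, 2.153]
wrist_force: [4.5, -2.0, -4.1]
finger_gap: 0.166
```

```bash
python3 - <<'E'
from m import *
a=np.array([.5368,.0206])
s=state(); d=s['tcp_pos'][:2]-a; print(s['clock'],s['finger_gap']*88,s['tcp_pos'],s['wrist_force'],np.abs(s['joint_vel']).max(),np.hypot(*d),np.arctan2(d[1],d[0]))
go('side');go('side')
for n in ['side','top']:
    c=capture(n); save(c,n+'8.png')
    for t in ['axis','yellow_jar','front_mark','stop_tip','pedal_pad','nozzle_cap']:
        r=spot_point(c,t); print(n,t,[(np.round(x['location'],4).tolist(),round(x['p'],2)) for x in r[:1]])
    if n=='side':cv2.imwrite('pics/side8z.png',cv2.resize(cv2.cvtColor(c['img'],cv2.COLOR_RGB2BGR)[160:280,200:340],None,fx=5,fy=5,interpolation=cv2.INTER_CUBIC))
E
```

```text
13.0167 14.651216397685296 [0.63182031 0.00786192 0.09473136] [ 4.53525726 -1.96972127 -4.05360989] 0.0017375113961418502 0.09587031546412082 -0.13326190969842713
side cap 163 [0.4608 0.0325 0.084 ] mec [460.1  32.1] 23.5
side arrow 98 [0.3934 0.0406 0.0124]
  line dir -0.178
side plate 1111 [ 505.1 -200.6] [174.  101.2] 81.35543060302734
side cap 171 [0.4614 0.0331 0.0836] mec [461.8  32.5] 23.8
side arrow 96 [0.3935 0.0407 0.0123]
  line dir -0.127
side plate 1120 [ 505.  -199.9] [179.9 100.5] 81.02668762207031
side axis [([0.5369, 0.0223, 0.0298], 0.72)]
side yellow_jar [([0.4627, 0.0316, 0.083], 0.86)]
side front_mark [([0.3892, 0.0403, 0.0122], 0.8)]
side stop_tip [([0.5132, -0.1147, 0.0551], 0.55)]
side pedal_pad [([0.5043, -0.1873, 0.0472], 0.79)]
side nozzle_cap [([0.553, 0.3749, 0.0096], 0.7)]
top axis []
top yellow_jar [([0.4611, 0.0332, 0.0816], 0.82)]
top front_mark []
top stop_tip [([0.5159, -0.1126, 0.0542], 0.63)]
top pedal_pad [([0.5067, -0.19, 0.0478], 0.71)]
top nozzle_cap [([0.5587, 0.3688, 0.0067], 0.37)]
```

View pics/side8z.png

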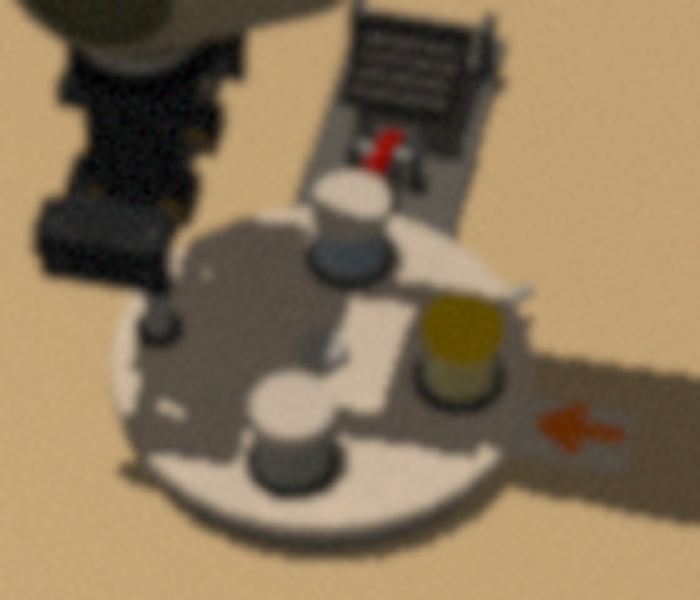

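Now the jar bearing is -0.133 from the wrist pose and about -0.152 from the cap, against a target of about -0.146. The joints are still and the post is held. In the zoomed view the jar (460,340) lines up with the hub and the arrow (575,428). I'll sign off.

```bash
python3 -c "
from plant import *
s=state(); print(s['clock'],s['finger_gap'],s['wrist_force']); print(sign_off())"
```

```text
13.8167 0.17209483392355873 [ 5.60049208 -1.71521585 -2.27542971]
the job is handed in; nothing more can be done
None
```

I pressed the pedal to its stop, turned the carousel by the post until the yellow jar stood at the arrow, and signed off at about 13.8 s with the fingers still closed on the post. The sign-off gives no verdict, so this rests on my own checks.

- **Pedal and parking stop:** The force rose to 22.5 N at the stop. After release the pedal read at its rest height. The red stop's tip went from about 40 to 55–58 mm and stayed up, and the rim pin passed under it with wrist force under about 1 N.
- **Carousel angle:** The jar's bearing relative to the stand's front direction read -0.133 rad from the arm pose and about -0.152 rad from the camera. The stand's yaw is about -0.146 rad (-0.138 from the arrow, -0.14 to -0.16 from the plate). The jar is therefore within about 0.02 rad of the arrow, and the measurements disagree by about the same amount.
- **Final state:** The joints were still, the finger opening was about 15 mm on the 16 mm post, and a steady force of about 6 N remained at the wrist. I did not go near the tray. I checked only the nozzle cap there and have no earlier reading of it to compare.

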